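# Walk the cast-iron loaf baker into its bay

### The arm

A 7-joint arm with a two-finger parallel gripper is mounted at the origin on the work surface. World frame = base frame: x ahead of the robot, y to its left, z up, the work surface at z = 0. Lengths are in m, angles in rad, forces in N, time in s.
With the tool pointing down it reaches from about 0.425 to 0.875 m from the base axis. Payload 4.7 kg.
Tool frame: the origin (TCP) lies on the mounting face of the last link; the fingertips stand 182 mm ahead of it and the grasp point (between the pads) lies 164 mm ahead of it; x points along the fingers, y is the direction in which the jaws open and shut, and the axes are right-handed (so a half turn about x gives the same grasp; the last joint's range is limited). The gripper opens to 87 mm and grips with 3 to 60 N. Pads are 19 mm wide; open, the fingers measure 117 mm over their backs; the gripper's body (75 mm by 190 mm) begins 51 mm behind the grasp point.
Start: joints at [0.014, 0.321, -0.07, 1.45, 0.023, 1.371, -0.057], TCP at [0.65, -0, 0.405] pointing down, gripper open.
Joint ranges: [-2.86, 2.86], [-0.3, 2.09], [-1.38, 1.24], [0.06, 2.45], [-1.56, 4.7], [0.09, 2.05], [-2.69, 2.69]. Speed limits (rad/s): [2.57, 2.57, 3.14, 3.14, 3.14, 3.14, 3.14].

### API

Orientations are given as a rotation vector (axis times angle).
In Python, from bench import monitor, get_image, ctrl gives the robot as it stands.
- The arm moves only by the shell command python3 -m creep 'ROWS' [FORCE]. ROWS is JSON, a list of rows, each a list of 7 numbers: the shift along the tool's x, y, z in mm, then the turn, a rotation vector about the tool's x, y, z in rad, then the finger opening in mm, from 0 to 87. A call has 1 to 5 rows; each row shifts and turns the commanded pose from where the row before left it, along the tool's axes as they then stand; what a row does not reach is not made up. A row lasts 1/10 s, in which the tool goes at most 50 mm and 8.59 degrees, less where a joint would pass 70% of its speed; a pose out of reach is approached as far as the arm can. A call is refused whole if a number of a shift passes 50 or a number of a turn 0.15, either way. A call with a gripper value outside its range is refused whole. The fingers move at their own pace and stop on an object; FORCE is the grip in N (left out, the last holds). Time passes only in rows, so rows that do not move let the fingers close. It gives the time, the measured TCP pose, the force and the opening at its end, in the units of the state.
- monitor.get_state(): the state, without advancing time (a new reading comes with each control period).
- get_image(name): name is "scene" or "side" or "wrist"; returns a dict with "img" (480x640x3 uint8, red, green, blue), "mtx" (3x3 intrinsics, pixels), "D" ([k1, k2, p1, p2, k3] as OpenCV has them; the pictures are not rectified), "view" (4x4, takes a point from world to camera coordinates). Camera axes: x right, y up, looking along -z (the intrinsics and any distortion apply to the point x, -y, -z); pixel columns grow to the right and rows downward; lengths in m; the calibration is good to about 2 mm. A picture is of the moment at which its call begins. There is no depth.
- ctrl.close_job(): hands the job in, once; it reports no verdict.
The state is a dict: "time": time; "joint_positions": joint angles; "qd": joint speeds; "joint_torque": joint torques, N m; "position": TCP position; "tool_rot": TCP orientation; "ft_force": force on the tool from outside, world axes, zero at the start; "torque": the same for the moment, N m; "grip_width": opening from 0.0 (shut) to 1.0 (fully open).
Only numpy, scipy, OpenCV 4.12 (cv2) and the standard library are available. Lean on these libraries where they do the work, as an engineer would, in place of code of your own. Each camera call takes 0.05 s, during which the arm holds its last target.

### The job

Walk the heavy red cast-iron loaf baker forward across the tiles by pushing its near long side at alternate ends, in small swings of no more than 25 degrees off square with the bay, until its far long side sits flush against the padded back fence of the steel parking bay, between the two cheeks, and bears on the padding, pressing it in a little. Never load the baker with more than 24 N at any moment (a straight push in the middle takes more than that) and never tip or lift it. Leave the mug, jar, kitchen scale and spatula where they are, and finish with the baker at rest.

Things in the scene. Friction and masses are not known exactly. Their poses are not given: they have to be found in the camera images.
- baker: heavy red cast-iron loaf baker, 5.0 to 5.9 kg, flat slippery sides, 120 mm deep (x), 340 long (y), 94 high; lid knob up to 112 high; end lugs (52 to 64 high) make it 372 long. Stands on four feet at x +-40, y +-75; flat sides begin 8 mm up. Origin: centre of footprint at counter height; x from its near side (x = -60) to its far side (x = +60), y to the left, z up
- front_left (a point): the baker's far left edge (its x +60, y +170 mm, 30 mm up), which must meet the fence. Sliding friction on the tiles is about 0.6: pushed square in the middle the baker needs 28 to 37 N; pushed near one end (155 mm from the middle) it turns about the other end's feet and needs about 9 to 14 N
- front_right (a point): the baker's far right edge (its x +60, y -170 mm, 30 mm up), which must meet the fence; once an end meets the padded fence the pushing force rises above the sliding force, by about 2 N per mm; the baker stays where it is left, its friction outweighs the springs
- bay: fixed steel parking bay, 35 mm high, no floor plate; its back fence is a black padded plate 386 mm long that gives on springs (2 N per mm, up to 10 mm). Origin: middle of the plate's face at rest, at counter height; x into the fence, away from the robot; y left. Cheek inner faces at y +-195 from x = 0 to -69 mm, then rods (radius 8, 17.5 up) flare to y +-225 at x = -98
- cushion: the bay's black padded fence plate, 386 x 10 x 32 mm; origin in the middle of its face at counter height, at the bay's origin when at rest; it moves along the bay's x as it is pressed in, springs only, 2 N per mm. At the end the baker must still press on it
- mug: blue ceramic mug, 84 mm wide, 95 mm high, standing to one side; origin centre of its underside; leave alone
- jar: closed jar, 76 mm wide, 130 mm high, standing to one side; origin centre of its underside; leave alone
- scale: flat kitchen scale with aluminium platform, 200 x 170 x 28 mm, to the right; origin centre of its underside; leave alone
- spatula: spatula with a wooden handle lying to the far right, along its x; leave alone

How it is judged:
On the way:
1. both far edges of the baker have entered between the cheeks (x of each of front_left, front_right in the frame of bay above -0.04 m), for 0.1 s.
At the end, for the whole second after the job is handed in: Both far edges of the baker touch the resting fence face or are less than 5 mm short of it, the baker bears on the padding with more than 0.7 N (the plate is pressed in a little), the baker is between the cheeks (centre within 30 mm of the bay's middle), level on its feet and at rest (x of each of front_left, front_right in the frame of bay above -0.005 m and y of baker in the frame of bay between -0.03 and 0.03 m and contact force between baker and cushion above 0.7 N and angle between baker's own z axis and vertical below 0.03 rad and linear speed of baker below 0.01 m/s).
It fails at once if the baker is loaded by the robot with more than 24 N (contact force between any of the fingers, the arm and baker above 24 N).
It fails at once if the baker is turned more than 25 degrees off square with the bay (angle between the x axis of baker and the x axis of bay, either way round above 0.44 rad).
It fails at once if the baker is tipped by more than 5 degrees or lifted 10 mm (angle between baker's own z axis and vertical above 0.09 rad or height (world z) of baker above 0.01 m).
It fails at once if the mug, jar, scale or spatula is moved by more than 20 mm (distance of any of mug, jar, scale, spatula from where it was at the start of the episode above 0.02 m).
It also fails if it takes over 72 s, if anything falls off the work surface, if the arm or the gripper's body presses on something with over 40 N, if the wrist force passes 120 N, or if a joint passes its speed limit or range.

## Working session

There is one attempt and no reset: what is moved stays moved. The work goes in short steps, Python scripts to look and compute and a shell command to move; the robot and the scene stay as the last step left them, time stands still between calls to the robot, and variables do not carry over. Pictures are saved under pics/ and viewed, and the job is handed in when it is done.

```bash
ls; mkdir -p pics; python3 - <<'E'
from bench import monitor,get_image
import cv2
print(monitor.get_state())
for n in ["scene","side","wrist"]:
    d=get_image(n); cv2.imwrite(f"pics/{n}0.png",d["img"][:,:,::-1]); print(n,d["mtx"],d["D"],d["view"])
E
```

```text
pics
{'time': 0.0, 'joint_positions': array([ 0.0140971 ,  0.32181802, -0.07005726,  1.45169978,  0.02262267,
        1.37079659, -0.05689584]), 'qd': array([ 0.00024208, -0.00061033,  0.00024689,  0.00065875,  0.00093381,
       -0.00118065,  0.00037332]), 'joint_torque': array([-2.58547143e-04, -4.91284704e+01, -4.03903294e-01, -3.12526345e+01,
       -6.40594075e-02,  4.37659642e-02,  1.61017233e-04]), 'position': array([ 6.49786450e-01, -5.01274392e-05,  4.03651763e-01]), 'tool_rot': array([ 1.20817745,  1.21053301, -1.21067098]), 'ft_force': array([ 0.13036841, -0.93007629,  0.29822458]), 'torque': array([ 0.03998068,  0.00544549, -0.05193042]), 'grip_width': 0.9953200125794157}
scene [[482.47973382   0.         318.09383439]
 [  0.         482.47973382 239.83369783]
 [  0.           0.           1.        ]] [-0.12381838  0.          0.          0.          0.        ] [[-0.41340893  0.91048321 -0.01064808  0.30891928]
 [-0.5782696  -0.25349684  0.77546349  0.230829  ]
 [ 0.70334723  0.32674099  0.63130262 -1.56049604]
 [ 0.          0.          0.          1.        ]]
side [[491.83859865   0.         319.85660909]
 [  0.         491.83859865 239.09458707]
 [  0.           0.           1.        ]] [-0.02441759  0.          0.          0.          0.        ] [[ 0.95719653 -0.28942996 -0.00225949 -0.53619238]
 [ 0.22088507  0.72541712  0.65190474 -0.11661497]
 [-0.18704169 -0.62450004  0.75829751 -1.22848814]
 [ 0.          0.          0.          1.        ]]
wrist [[339.04149283   0.         323.00815197]
 [  0.         339.04149283 240.58416602]
 [  0.           0.           1.        ]] [0.00672653 0.         0.         0.         0.        ] [[ 9.99998313e-01 -9.90530146e-04 -1.54695012e-03 -6.49773922e-01]
 [ 5.74864358e-04  9.68606305e-01 -2.48599067e-01  3.03959820e-02]
 [ 1.74463051e-03  2.48597758e-01  9.68605240e-01 -3.88712739e-01]
 [ 0.00000000e+00  0.00000000e+00  0.00000000e+00  1.00000000e+00]]
```

View pics/scene0.png

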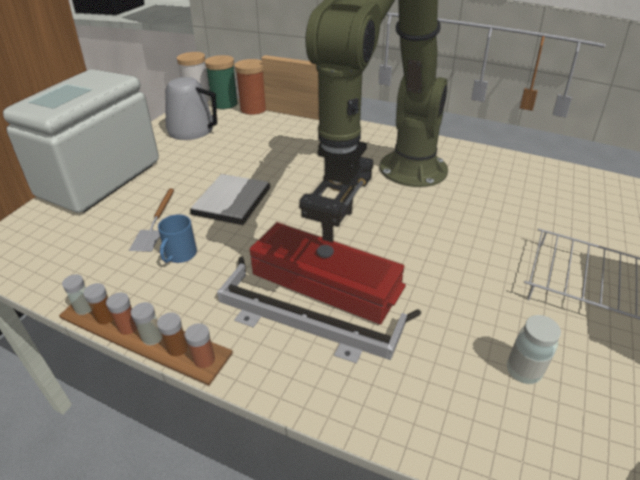

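View pics/side0.png

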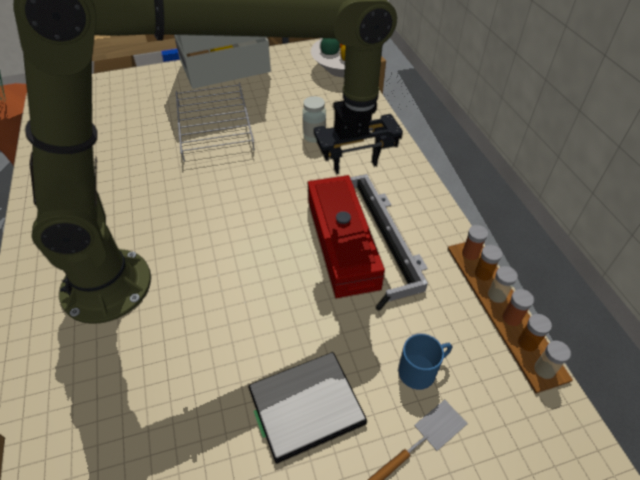

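View pics/wrist0.png

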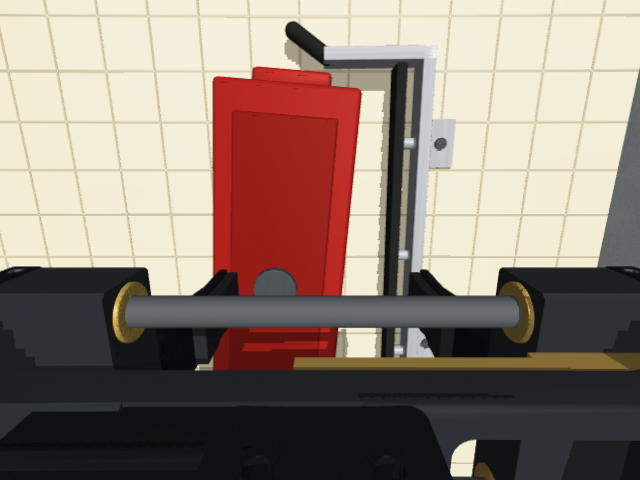

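```bash
python3 - <<'E'
import cv2
a=cv2.imread("pics/scene0.png")[220:370,200:430]; cv2.imwrite("pics/sc.png",cv2.resize(a,None,fx=3.4,fy=3.4,interpolation=cv2.INTER_CUBIC))
a=cv2.imread("pics/side0.png")[165:315,290:440]; cv2.imwrite("pics/si.png",cv2.resize(a,None,fx=4,fy=4,interpolation=cv2.INTER_CUBIC))
a=cv2.imread("pics/wrist0.png")[10:190,190:470]; cv2.imwrite("pics/wr.png",cv2.resize(a,None,fx=2.8,fy=2.8,interpolation=cv2.INTER_CUBIC))
E
```

```text
(no output)
```

View pics/sc.png

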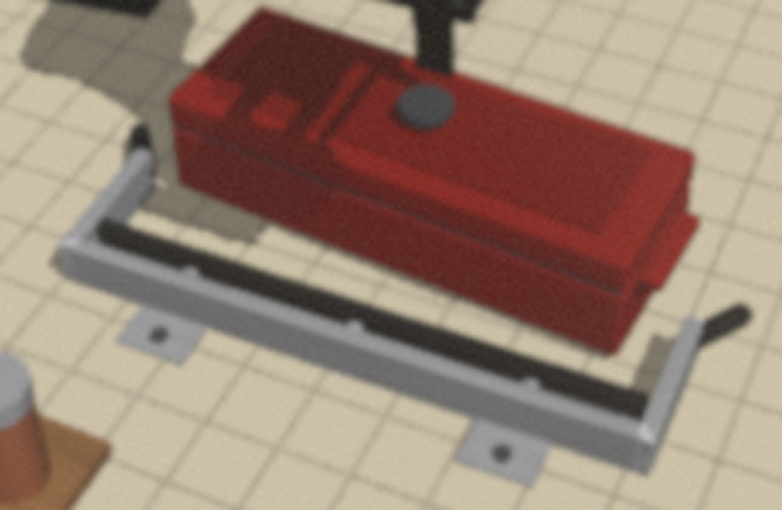

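View pics/si.png

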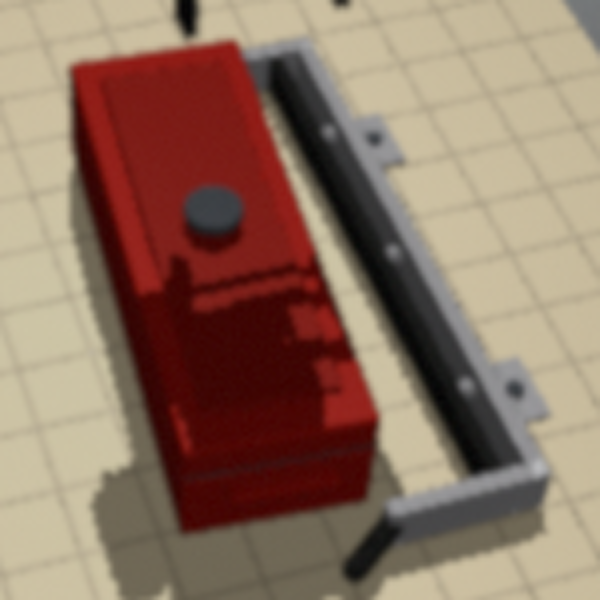

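View pics/wr.png

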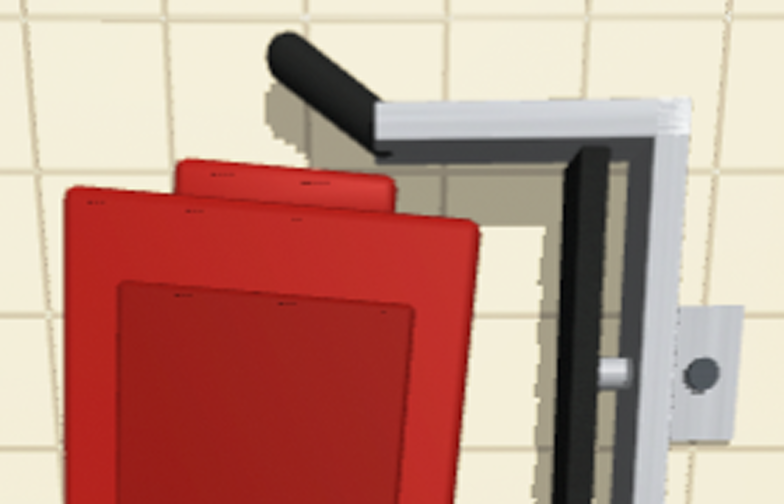

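```bash
cat > h.py <<'E'
import numpy as np,cv2
from scipy.optimize import least_squares
from scipy.spatial.transform import Rotation as R
F=np.diag([1.,-1,-1,1])
def proj(d,P):
    V=F@np.array(d["view"]); r,_=cv2.Rodrigues(V[:3,:3])
    return cv2.projectPoints(np.array(P,float).reshape(-1,1,3),r,V[:3,3],np.array(d["mtx"]),np.array(d["D"]))[0].reshape(-1,2)
def ray(d,uv,z):
    V=F@np.array(d["view"]); n=cv2.undistortPoints(np.array([[uv]],float),np.array(d["mtx"]),np.array(d["D"])).ravel()
    Rm=V[:3,:3]; c=-Rm.T@V[:3,3]; w=Rm.T@np.array([n[0],n[1],1]); s=(z-c[2])/w[2]; return c+s*w
def place(p,P):
    P=np.array(P,float); c,s=np.cos(p[2]),np.sin(p[2])
    return np.c_[p[0]+c*P[:,0]-s*P[:,1],p[1]+s*P[:,0]+c*P[:,1],P[:,2]]
def fit(obs,p0):  # obs: list of (img, point(m), uv)
    def f(p): return np.concatenate([proj(d,place(p,[P]))[0]-uv for d,P,uv in obs])
    r=least_squares(f,p0,loss="soft_l1"); return r.x,f(r.x).reshape(-1,2)
E
python3 - <<'E'
from h import *
from bench import get_image
import pickle
D={n:get_image(n) for n in ["scene","side","wrist"]}
sc=lambda u,v:np.array([u/3.4+200-.35,v/3.4+220-.35]); si=lambda u,v:np.array([u/4+290-.4,v/4+165-.4]); wr=lambda u,v:np.array([u/2.8+190-.3,v/2.8+10-.3])
S,I,W=D["scene"],D["side"],D["wrist"]
B=[(S,(.06,-.17,.094),sc(172,100)),(S,(.06,.17,.094),sc(628,268)),(S,(-.06,.17,.094),sc(693,153)),(S,(-.06,-.17,.094),sc(262,6)),(S,(.06,.17,.008),sc(612,352)),(S,(.06,-.17,.008),sc(178,180)),
(I,(-.06,.17,.094),si(72,66)),(I,(.06,.17,.094),si(240,42)),(I,(.06,-.17,.094),si(376,416)),(I,(-.06,-.17,.094),si(180,462)),(I,(.06,-.17,.008),si(365,500)),(I,(-.06,-.17,.008),si(183,532)),
(W,(-.06,.17,.094),wr(66,187)),(W,(.06,.17,.094),wr(480,222))]
pb,r=fit(B,[.6,0,0]); print("baker",pb,np.degrees(pb[2]));print(r.round(1).tolist())
C=[(W,(-.069,.195,.035),wr(376,140)),(W,(0,.193,.032),wr(582,150)),(I,(-.069,-.195,.035),si(388,500)),(I,(0,.193,.032),si(275,65)),(S,(-.069,.195,.035),sc(683,322)),(S,(-.069,-.195,.035),sc(153,158))]
pc,r=fit(C,[.7,0,0]); print("bay",pc,np.degrees(pc[2]));print(r.round(1).tolist())
pickle.dump((pb,pc),open("p0.pkl","wb"))
def dl(im,d,p,P,c):
    q=np.round(proj(d,place(p,P))*2).astype(int); cv2.polylines(im,[q.reshape(-1,1,2)],False,c,1,cv2.LINE_AA)
def draw(n,crop,f):
    d=D[n]; im=cv2.resize(np.ascontiguousarray(d["img"][:,:,::-1]),None,fx=2,fy=2)
    for z in(.008,.094): dl(im,d,pb,[(-.06,-.17,z),(.06,-.17,z),(.06,.17,z),(-.06,.17,z),(-.06,-.17,z)],(255,255,0))
    dl(im,d,pc,[(-.069,-.195,.035),(0,-.195,.035),(0,.195,.035),(-.069,.195,.035)],(0,255,0))
    dl(im,d,pc,[(0,-.193,.032),(0,.193,.032),(0,.193,0),(0,-.193,0)],(255,0,255))
    y0,y1,x0,x1=[2*k for k in crop]; cv2.imwrite(f"pics/ov_{n}.png",im[y0:y1,x0:x1])
draw("scene",(210,370,190,450),1);draw("side",(155,325,290,470),1);draw("wrist",(0,290,190,470),1)
print(R.from_rotvec([1.20817745,1.21053301,-1.21067098]).as_matrix().round(3))
for n in("mug",): pass
print("mug",ray(I,(420,370),.05),"scale",ray(I,(307,405),.028),"jar",ray(S,(532,358),.06))
E
```

```text
baker [ 0.60640326 -0.04806821 -0.08894217] -5.096011225927124
[[-2.9, -2.2], [-1.9, -0.2], [0.8, -0.8], [-0.9, -1.8], [-0.2, 2.7], [-1.0, 1.4], [-0.7, -0.9], [0.0, -0.9], [1.5, 2.0], [0.0, -0.9], [0.8, 2.2], [-1.5, 2.6], [-3.7, -2.3], [1.0, -0.1]]
bay [ 0.72196858 -0.04352988  0.00667129] 0.38223673995007323
[[0.4, 0.2], [0.1, -0.9], [-0.2, 0.8], [-0.6, -0.7], [-0.3, -1.4], [-1.2, -1.4]]
[[-0.002  1.     0.   ]
 [-0.     0.    -1.   ]
 [-1.    -0.002  0.   ]]
mug [ 0.64093861 -0.45657126  0.05      ] scale [ 0.39641892 -0.45123737  0.028     ] jar [0.68701709 0.42698654 0.06      ]
```

View pics/ov_scene.png

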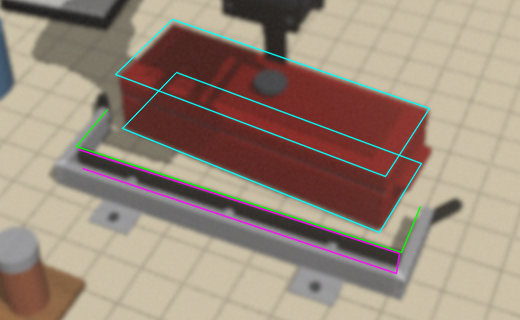

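View pics/ov_side.png

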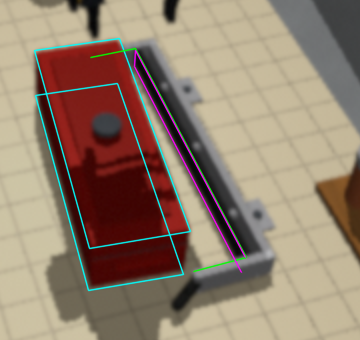

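View pics/ov_wrist.png

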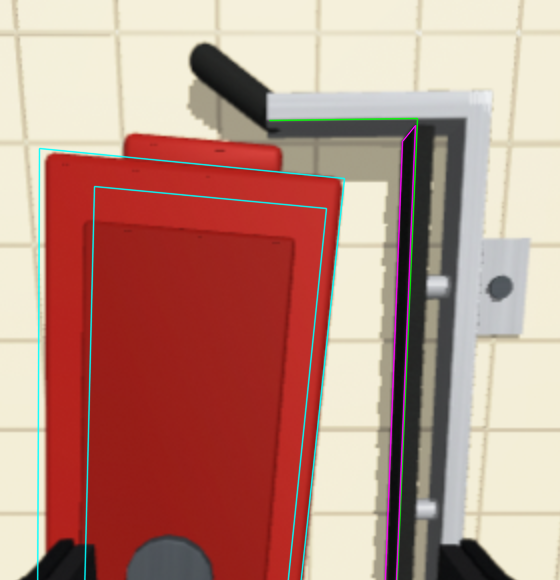

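```bash
r='[0,0,0,-0.1428,0,0,0]'; python3 -m creep '[[0,0,0,-0.1428,0,0,0],[0,0,0,-0.1428,0,0,0],[0,0,0,-0.1428,0,0,0],[0,0,0,-0.1428,0,0,0],[0,0,0,-0.1428,0,0,0]]' 30 
python3 -m creep '[[0,0,0,-0.1428,0,0,0],[0,0,0,-0.1428,0,0,0],[0,0,0,-0.1428,0,0,0],[0,0,0,-0.1428,0,0,0],[0,0,0,-0.1428,0,0,0]]' 
python3 -m creep '[[0,0,0,-0.1428,0,0,0],[0,-30,-25,0,0,0,0],[0,-35,-35,0,0,0,0],[0,-35,-35,0,0,0,0],[0,-30,-30,0,0,0,0]]' 
python3 -c "
from bench import monitor;from h import *
s=monitor.get_state();print(R.from_rotvec(s['tool_rot']).as_matrix().round(3))"
```

```text
time: 0.8
position: [0.65, -0.0, 0.4047]
tool_rot: [0.665, 1.467, -0.665]
ft_force: [0.1, 0.1, 0.0]
grip_width: 0.628
time: 1.3
position: [0.65, -0.0, 0.4047]
tool_rot: [0.107, 1.568, -0.108]
ft_force: [-1.3, -0.5, 0.3]
grip_width: 0.174
time: 1.8
position: [0.5231, -0.1319, 0.4047]
tool_rot: [0.0, 1.571, -0.001]
ft_force: [0.8, -0.4, -0.6]
grip_width: 0.002
[[-0.     0.001  1.   ]
 [-0.001  1.    -0.001]
 [-1.    -0.001 -0.   ]]
```

```bash
python3 -m creep '[[0,-32,-25,0,0,0,0],[20,-32,-25,0,0,0,0],[40,0,0,0,0,0,0],[40,0,0,0,0,0,0],[40,0,0,0,0,0,0]]' 
python3 -m creep '[[35,0,0,0,0,0,0],[14,0,0,0,0,0,0],[0,0,0,0,0,0,0]]' 
python3 - <<'E'
from bench import get_image
import cv2
for n in ["side","wrist"]:
    d=get_image(n); cv2.imwrite(f"pics/{n}1.png",d["img"][:,:,::-1])
E
```

```text
time: 2.3
position: [0.4747, -0.1945, 0.264]
tool_rot: [0.0, 1.569, -0.001]
ft_force: [0.6, 0.0, -0.3]
grip_width: 0.003
time: 2.6
position: [0.4742, -0.1937, 0.2141]
tool_rot: [0.001, 1.575, 0.001]
ft_force: [0.7, 0.3, -0.2]
grip_width: 0.01
```

View pics/side1.png

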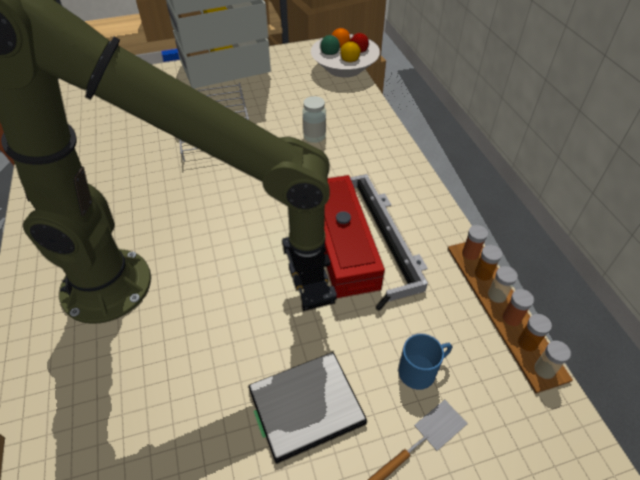

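View pics/wrist1.png

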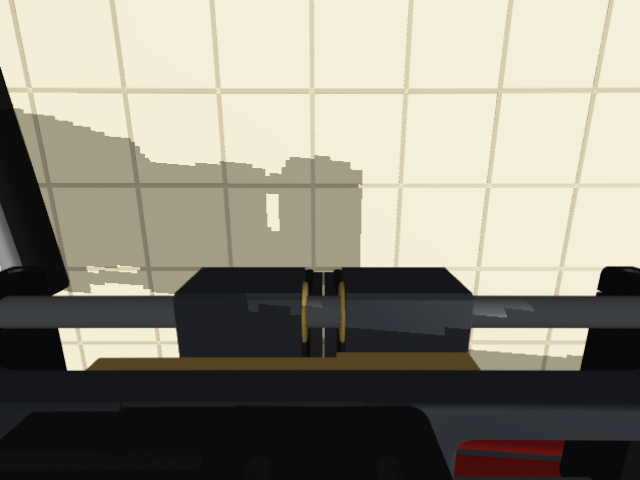

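```bash
python3 -m creep '[[0,0,12,0,0,0,0],[0,0,12,0,0,0,0],[0,0,8,0,0,0,0],[0,0,3,0,0,0,0],[0,0,2,0,0,0,0]]' ; python3 -m creep '[[0,0,2,0,0,0,0],[0,0,2,0,0,0,0],[0,0,1,0,0,0,0]]'; python3 -m creep '[[0,0,2,0,0,0,0],[0,0,2,0,0,0,0],[0,0,1,0,0,0,0]]'
```

```text
time: 3.2
position: [0.5126, -0.1939, 0.2159]
tool_rot: [-0.0, 1.571, 0.0]
ft_force: [-0.8, -0.1, -0.9]
grip_width: 0.004
time: 3.5
position: [0.517, -0.1941, 0.2158]
tool_rot: [0.0, 1.571, -0.0]
ft_force: [-0.7, 0.3, 0.5]
grip_width: 0.004
time: 3.8
position: [0.5222, -0.194, 0.2158]
tool_rot: [-0.0, 1.571, -0.0]
ft_force: [-0.1, -0.9, -0.1]
grip_width: 0.001
```

```bash
for i in 1; do python3 -m creep '[[0,0,2,0,0,0,0],[0,0,1,0,0,0,0]]';python3 -m creep '[[0,0,1,0,0,0,0],[0,0,1,0,0,0,0]]'; python3 -m creep '[[0,0,1,0,0,0,0],[0,0,1,0,0,0,0]]'; done
```

```text
time: 4.0
position: [0.524, -0.1941, 0.2153]
tool_rot: [0.001, 1.574, -0.0]
ft_force: [-6.2, 0.6, 1.9]
grip_width: 0.008
time: 4.2
position: [0.5248, -0.1943, 0.2148]
tool_rot: [0.002, 1.578, -0.0]
ft_force: [-10.0, 0.7, 3.8]
grip_width: 0.003
time: 4.4
position: [0.5255, -0.1943, 0.2142]
tool_rot: [0.003, 1.582, 0.0]
ft_force: [-15.2, 1.5, 5.4]
grip_width: 0.007
```

```bash
python3 -m creep '[[0,0,0.5,0,0,0,0]]';python3 -m creep '[[0,0,0.5,0,0,0,0]]'
```

```text
time: 4.5
position: [0.5257, -0.1944, 0.214]
tool_rot: [0.003, 1.583, 0.0]
ft_force: [-14.5, 1.1, 4.6]
grip_width: 0.004
time: 4.6
position: [0.526, -0.1944, 0.2139]
tool_rot: [0.003, 1.583, -0.0]
ft_force: [-14.1, 0.7, 5.1]
grip_width: 0.003
```

```bash
python3 -m creep '[[0,0,0,0,0,0,0]]'; python3 -c "
from bench import monitor
s=monitor.get_state();print(s['ft_force'],s['torque'],s['joint_torque'])"
```

```text
time: 4.7
position: [0.5261, -0.1945, 0.2139]
tool_rot: [0.003, 1.583, -0.0]
ft_force: [-13.5, 0.6, 4.4]
grip_width: 0.007
[-13.45147743   0.55397365   4.35408533] [ 0.13537137  2.20352255 -0.18902222] [ -2.47510761 -42.97638059  -3.34492899 -31.92683816  -0.61097782
  -3.82417783   0.18905768]
```

```bash
python3 -m creep '[[0,0,1,0,0,0,0],[0,0,1,0,0,0,0],[0,0,1,0,0,0,0]]';python3 -m creep '[[0,0,1,0,0,0,0],[0,0,1.5,0,0,0,0],[0,0,1.5,0,0,0,0]]'
```

```text
time: 5.0
position: [0.5286, -0.1954, 0.214]
tool_rot: [0.003, 1.584, -0.002]
ft_force: [-15.7, -1.0, 5.8]
grip_width: 0.006
time: 5.3
position: [0.5324, -0.1964, 0.2138]
tool_rot: [0.002, 1.584, -0.003]
ft_force: [-14.1, -4.3, 2.2]
grip_width: 0.002
```

```bash
python3 -m creep '[[0,0,1.5,0,0,0,0],[0,0,1.5,0,0,0,0],[0,0,1.5,0,0,0,0],[0,0,1.5,0,0,0,0]]';python3 -m creep '[[0,0,1.5,0,0,0,0],[0,0,1.5,0,0,0,0],[0,0,1.5,0,0,0,0],[0,0,1.5,0,0,0,0]]'
```

```text
time: 5.7
position: [0.5385, -0.1965, 0.2133]
tool_rot: [0.002, 1.584, -0.003]
ft_force: [-14.0, -4.9, -0.5]
grip_width: 0.004
time: 6.1
position: [0.5443, -0.1968, 0.2132]
tool_rot: [0.002, 1.584, -0.003]
ft_force: [-13.9, -4.8, 1.1]
grip_width: 0.006
```

```bash
python3 -m creep '[[0,-0.6,1.8,0,0,0,0],[0,-0.6,1.8,0,0,0,0],[0,-0.6,1.8,0,0,0,0],[0,-0.6,1.8,0,0,0,0]]';python3 -m creep '[[0,-0.5,1.8,0,0,0,0],[0,-0.5,1.8,0,0,0,0],[0,-0.5,1.8,0,0,0,0],[0,-0.5,1.8,0,0,0,0]]'
```

```text
time: 6.5
position: [0.5511, -0.1995, 0.2132]
tool_rot: [0.001, 1.586, -0.004]
ft_force: [-15.3, -4.4, 1.5]
grip_width: 0.01
time: 6.9
position: [0.5582, -0.2022, 0.2132]
tool_rot: [0.001, 1.585, -0.005]
ft_force: [-15.0, -6.5, 1.1]
grip_width: 0.004
```

```bash
cat > look.py <<'E'
import sys,cv2
from bench import get_image
k=sys.argv[1]
d=get_image("scene"); a=d["img"][200:380,190:450,::-1]; cv2.imwrite(f"pics/sc{k}.png",cv2.resize(a,None,fx=3,fy=3,interpolation=cv2.INTER_CUBIC))
d=get_image("side"); a=d["img"][155:325,280:450,::-1]; cv2.imwrite(f"pics/si{k}.png",cv2.resize(a,None,fx=3.5,fy=3.5,interpolation=cv2.INTER_CUBIC))
E
python3 look.py 2
```

```text
(no output)
```

View pics/sc2.png

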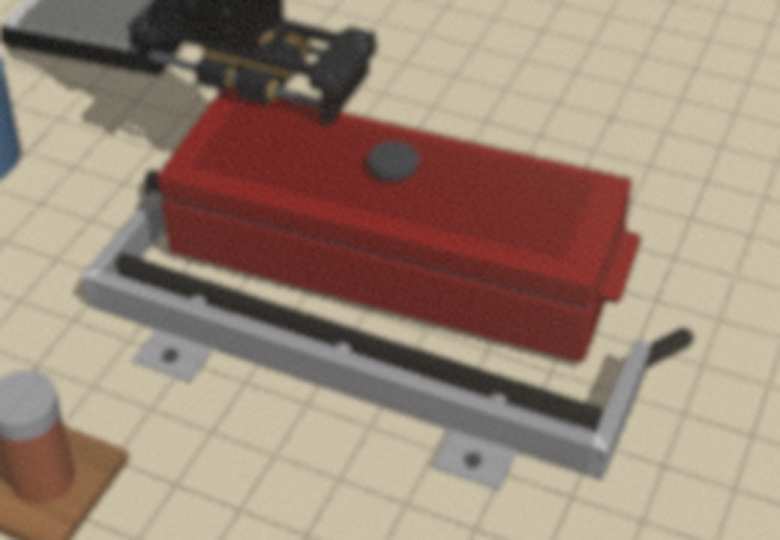

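View pics/si2.png

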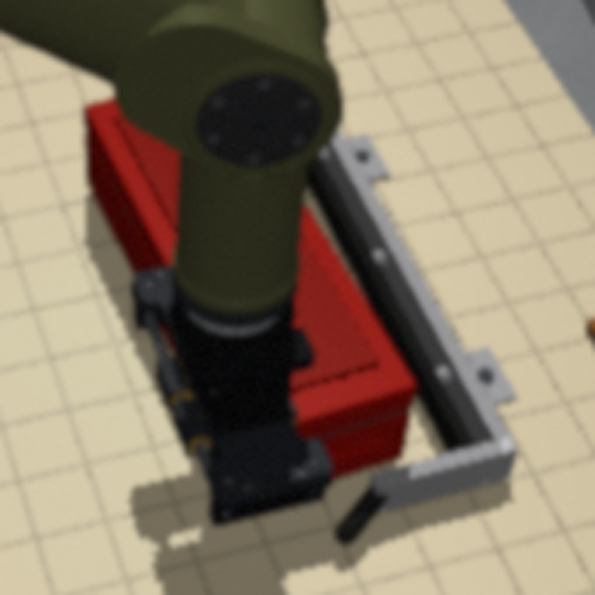

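```bash
cat > loc.py <<'E'
from h import *
import sys,json,pickle
D=pickle.load(open("cams.pkl","rb"))
PT={"nl":(-.058,.168,.094),"nr":(-.058,-.168,.094),"fl":(.058,.168,.094),"fr":(.058,-.168,.094),"bfl":(.06,.17,.008),"bfr":(.06,-.17,.008),"bnl":(-.06,.17,.008),"bnr":(-.06,-.17,.008),"k":(0,0,.112)}
o=json.loads(sys.argv[1]); B=[]
for k,(u,v) in o.get("sc",{}).items(): B.append((D["scene"],PT[k],np.array([u/3+190-.33,v/3+200-.33])))
for k,(u,v) in o.get("si",{}).items(): B.append((D["side"],PT[k],np.array([u/3.5+280-.36,v/3.5+155-.36])))
pb,r=fit(B,[.63,-.05,0]); pc=np.array([.7220,-.0435,.0067])
print("baker",pb.round(4),"deg",np.degrees(pb[2]).round(2),"res",r.round(1).tolist())
def rel(P):
    q=P[:,:2]-pc[:2]; c,s=np.cos(pc[2]),np.sin(pc[2]); return np.c_[c*q[:,0]+s*q[:,1],-s*q[:,0]+c*q[:,1]]
print("rel bay yaw",np.degrees(pb[2]-pc[2]).round(2),"FL,FR,centre mm",(1e3*rel(place(pb,[(.06,.17,0),(.06,-.17,0),(0,0,0)]))).round(1).tolist())
print("near push L,R world",place(pb,[(-.06,.155,0),(-.06,-.155,0)])[:,:2].round(4).tolist())
E
python3 -c "
from bench import get_image;import pickle
pickle.dump({n:{k:v for k,v in get_image(n).items() if k!='img'} for n in('scene','side')},open('cams.pkl','wb'))"
python3 loc.py '{"sc":{"fr":[163,183],"fl":[590,290],"nl":[630,180],"bfl":[582,360],"bfr":[170,250],"k":[395,150]},"si":{"fr":[415,385],"bfr":[405,455],"nl":[88,105]}}'
```

```text
baker [ 0.6189 -0.0504  0.0578] deg 3.31 res [[-1.6, -3.7], [0.5, -2.0], [0.5, -0.2], [0.6, 3.2], [-1.1, 1.5], [-0.5, 2.5], [-0.3, -0.2], [-0.5, 1.5], [-0.3, -0.6]]
rel bay yaw 2.93 FL,FR,centre mm [[-51.9, 166.7], [-34.6, -172.9], [-103.2, -6.2]]
near push L,R world [[0.55, 0.1009], [0.5679, -0.2086]]
```

```bash
python3 -m creep '[[0,-0.7,1.8,0,0,0,0],[0,-0.7,1.8,0,0,0,0],[0,-0.7,1.8,0,0,0,0],[0,-0.7,1.8,0,0,0,0]]';python3 -m creep '[[0,-0.7,1.8,0,0,0,0],[0,-0.7,1.8,0,0,0,0],[0,-0.7,1.8,0,0,0,0],[0,-0.7,1.8,0,0,0,0]]'
python3 -m creep '[[0,-0.7,1.8,0,0,0,0],[0,-0.7,1.8,0,0,0,0],[0,-0.7,1.8,0,0,0,0],[0,-0.7,1.8,0,0,0,0]]'
```

```text
time: 7.5
position: [0.5657, -0.2041, 0.2132]
tool_rot: [0.001, 1.585, -0.003]
ft_force: [-14.5, -3.3, 1.7]
grip_width: 0.008
time: 7.9
position: [0.573, -0.2067, 0.2132]
tool_rot: [0.001, 1.585, -0.003]
ft_force: [-14.3, -4.7, 1.3]
grip_width: 0.007
time: 8.3
position: [0.5804, -0.2091, 0.2132]
tool_rot: [0.001, 1.585, -0.002]
ft_force: [-14.3, -3.3, 2.0]
grip_width: 0.006
```

```bash
python3 -m creep '[[0,0,-10,0,0,0,0],[0,0,-25,0,0,0,0],[0,0,-25,0,0,0,0],[0,0,-25,0,0,0,0],[0,40,-5,0,0,0,0]]'
python3 -m creep '[[0,45,0,0,0,0,0],[0,45,0,0,0,0,0],[0,45,0,0,0,0,0],[0,45,0,0,0,0,0],[0,45,0,0,0,0,0]]'
python3 -m creep '[[0,30,0,0,0,0,0],[0,0,0,0,0,0,0]]'
python3 look.py 3
```

```text
time: 8.8
position: [0.4924, -0.1721, 0.216]
tool_rot: [0.005, 1.57, -0.011]
ft_force: [-0.0, 0.6, -0.5]
grip_width: 0.006
time: 9.3
position: [0.495, 0.0603, 0.2164]
tool_rot: [0.0, 1.568, 0.001]
ft_force: [1.4, 0.8, -0.5]
grip_width: 0.004
time: 9.5
position: [0.4948, 0.094, 0.2166]
tool_rot: [-0.004, 1.568, 0.009]
ft_force: [-1.0, -0.2, -0.1]
grip_width: 0.005
```

View pics/sc3.png

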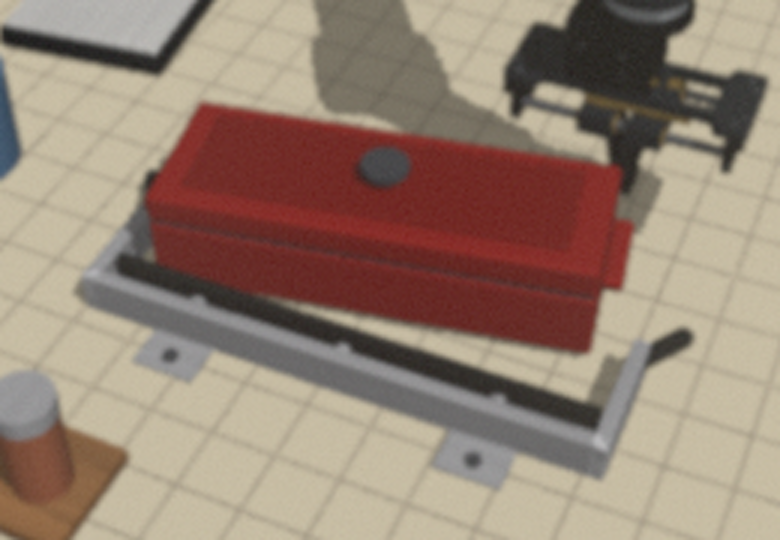

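View pics/si3.png

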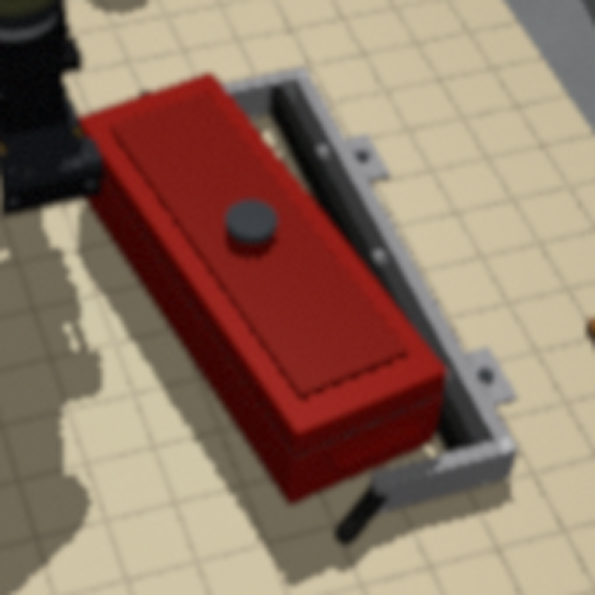

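```bash

python3 loc.py '{"sc":{"fr":[150,200],"fl":[602,285],"nl":[622,168],"nr":[203,103],"bfl":[588,352],"bfr":[158,262],"k":[386,155]},"si":{"fr":[443,372],"bfr":[435,435],"nl":[80,120],"fl":[212,76],"nr":[297,433],"bnr":[292,500],"k":[251,213]}}'
```

```text
baker [ 0.627  -0.0522  0.1715] deg 9.82 res [[-0.8, -1.4], [-0.6, -3.6], [0.0, -0.2], [-0.5, -0.6], [1.5, 2.5], [-0.3, 5.7], [0.2, 2.8], [0.9, -1.2], [-0.3, 2.4], [-0.6, -1.6], [-0.3, -2.1], [0.0, -0.8], [-1.2, 2.0], [0.1, 0.8]]
rel bay yaw 9.44 FL,FR,centre mm [[-63.8, 169.5], [-8.0, -165.9], [-95.1, -8.1]]
near push L,R world [[0.5414, 0.0903], [0.5943, -0.2152]]
```

```bash
python3 -m creep '[[0,0,10,0,0,0,0],[0,0,12,0,0,0,0],[0,0,5,0,0,0,0],[0,0,2,0,0,0,0],[0,0,1.5,0,0,0,0]]'; python3 -m creep '[[0,0,1.5,0,0,0,0],[0,0,1.5,0,0,0,0]]'; python3 -m creep '[[0,0,1,0,0,0,0],[0,0,1,0,0,0,0]]'; python3 -m creep '[[0,0,1,0,0,0,0],[0,0,1,0,0,0,0]]'
```

```text
time: 10.1
position: [0.5258, 0.0877, 0.2156]
tool_rot: [0.001, 1.571, -0.001]
ft_force: [0.1, 0.5, -0.7]
grip_width: 0.007
time: 10.3
position: [0.5278, 0.0882, 0.2155]
tool_rot: [-0.0, 1.573, -0.0]
ft_force: [-4.4, -0.7, 1.5]
grip_width: 0.009
time: 10.5
position: [0.5286, 0.0883, 0.215]
tool_rot: [-0.001, 1.577, -0.0]
ft_force: [-8.8, -0.1, 2.4]
grip_width: 0.008
time: 10.7
position: [0.5294, 0.0885, 0.2145]
tool_rot: [-0.002, 1.58, -0.0]
ft_force: [-13.2, -0.1, 4.6]
grip_width: 0.001
```

```bash
python3 -m creep '[[0,0.2,0.6,0,0,0,0],[0,0.2,0.6,0,0,0,0]]'; python3 -m creep '[[0,0.3,1,0,0,0,0],[0,0.3,1,0,0,0,0]]'; python3 -m creep '[[0,0.4,1,0,0,0,0],[0,0.4,1.2,0,0,0,0],[0,0.5,1.5,0,0,0,0]]'; python3 -m creep '[[0,0.5,1.5,0,0,0,0],[0,0.5,1.5,0,0,0,0],[0,0.5,1.5,0,0,0,0]]'
```

```text
time: 10.9
position: [0.53, 0.0888, 0.2141]
tool_rot: [-0.003, 1.583, -0.001]
ft_force: [-13.6, -0.5, 6.1]
grip_width: 0.003
time: 11.1
position: [0.5314, 0.0894, 0.2139]
tool_rot: [-0.003, 1.584, -0.001]
ft_force: [-15.7, 0.1, 7.0]
grip_width: 0.005
time: 11.4
position: [0.5348, 0.0913, 0.2139]
tool_rot: [-0.003, 1.585, 0.0]
ft_force: [-16.2, 0.8, 6.3]
grip_width: 0.008
time: 11.7
position: [0.5392, 0.0934, 0.2139]
tool_rot: [-0.003, 1.585, 0.001]
ft_force: [-16.9, 1.5, 6.0]
grip_width: 0.004
```

```bash
python3 -m creep '[[-0.3,0.5,1.5,0,0,0,0],[-0.3,0.5,1.5,0,0,0,0],[0,0.5,1.5,0,0,0,0],[0,0.5,1.5,0,0,0,0]]'; python3 -m creep '[[0,0.5,1.6,0,0,0,0],[0,0.5,1.6,0,0,0,0],[0,0.5,1.6,0,0,0,0],[0,0.5,1.6,0,0,0,0]]'; python3 -m creep '[[0,0.6,1.8,0,0,0,0],[0,0.6,1.8,0,0,0,0],[0,0.6,1.8,0,0,0,0],[0,0.6,1.8,0,0,0,0]]'; python3 -m creep '[[0,0.6,1.8,0,0,0,0],[0,0.6,1.8,0,0,0,0],[0,0.6,1.8,0,0,0,0],[0,0.6,1.8,0,0,0,0]]'; python3 look.py 4
```

```text
time: 12.1
position: [0.5452, 0.0963, 0.2141]
tool_rot: [-0.002, 1.585, 0.003]
ft_force: [-14.4, 4.7, 2.5]
grip_width: 0.002
time: 12.5
position: [0.5518, 0.0983, 0.2139]
tool_rot: [-0.002, 1.584, 0.003]
ft_force: [-13.7, 2.9, 1.5]
grip_width: 0.005
time: 12.9
position: [0.5591, 0.1008, 0.2138]
tool_rot: [-0.002, 1.584, 0.003]
ft_force: [-12.9, 4.0, 0.3]
grip_width: 0.006
time: 13.3
position: [0.5663, 0.1035, 0.2138]
tool_rot: [-0.002, 1.584, 0.004]
ft_force: [-12.9, 5.4, -0.7]
grip_width: 0.01
```

View pics/sc4.png

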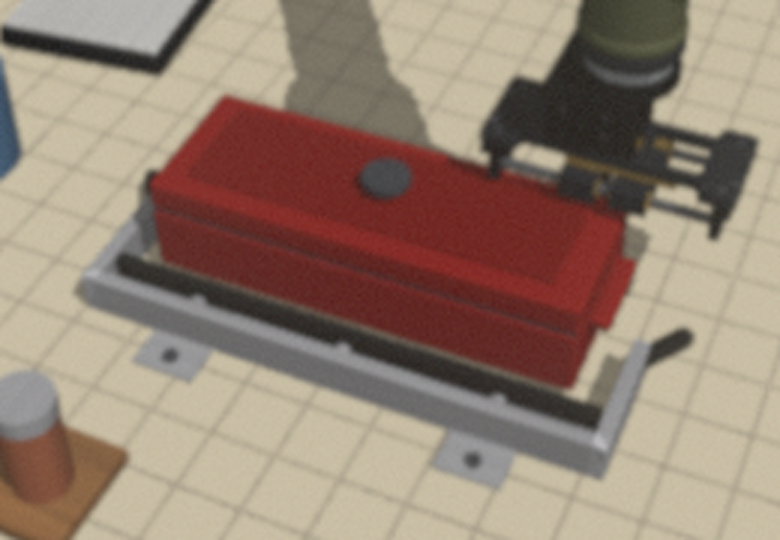

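View pics/si4.png

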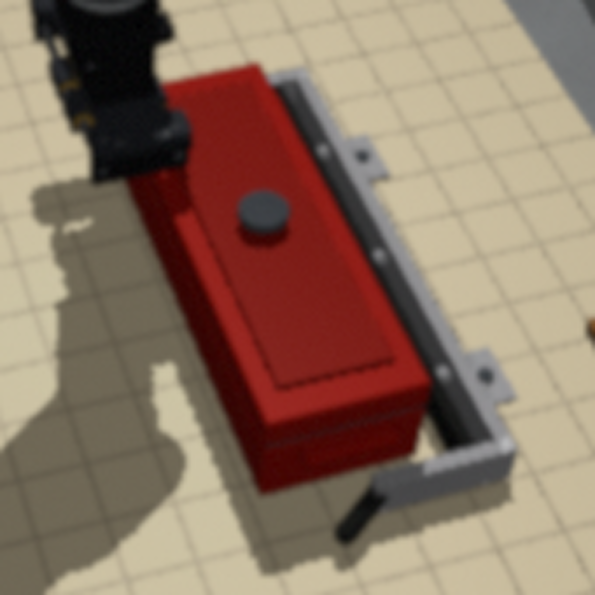

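```bash

python3 loc.py '{"sc":{"fr":[155,188],"fl":[582,315],"nr":[227,97],"bfl":[572,386],"bfr":[162,258],"k":[386,168]},"si":{"fr":[428,386],"bfr":[418,448],"fl":[260,68],"nr":[268,423],"bnr":[263,491],"k":[263,204]}}'
```

```text
baker [ 0.6386 -0.0459  0.0108] deg 0.62 res [[-1.1, -2.0], [-0.1, -1.0], [-0.4, -1.0], [0.6, 3.9], [-0.5, 2.3], [0.7, 2.4], [0.4, -2.1], [-0.0, 1.9], [-0.5, -2.4], [-0.3, -0.7], [-1.2, 1.8], [0.2, 0.6]]
rel bay yaw 0.23 FL,FR,centre mm [[-24.1, 168.4], [-22.8, -171.6], [-83.5, -1.8]]
near push L,R world [[0.5769, 0.1085], [0.5802, -0.2015]]
```

```bash
python3 -m creep '[[0,0.6,1.8,0,0,0,0],[0,0.6,1.8,0,0,0,0],[0,0.6,1.8,0,0,0,0],[0,0.6,1.8,0,0,0,0]]'; python3 -m creep '[[0,0.6,1.8,0,0,0,0],[0,0.6,1.8,0,0,0,0],[0,0.6,1.8,0,0,0,0]]'; python3 -m creep '[[0,0.6,1.6,0,0,0,0],[0,0.6,1.6,0,0,0,0]]'; python3 -m creep '[[0,0.5,1.5,0,0,0,0],[0,0.5,1.5,0,0,0,0]]'
```

```text
time: 13.8
position: [0.5731, 0.1054, 0.214]
tool_rot: [-0.001, 1.585, 0.002]
ft_force: [-16.1, 2.7, 3.3]
grip_width: 0.005
time: 14.1
position: [0.5785, 0.1076, 0.214]
tool_rot: [-0.001, 1.585, 0.003]
ft_force: [-15.6, 3.6, 3.3]
grip_width: 0.005
time: 14.3
position: [0.5817, 0.1089, 0.214]
tool_rot: [-0.001, 1.585, 0.003]
ft_force: [-14.8, 4.6, 3.6]
grip_width: 0.008
time: 14.5
position: [0.5847, 0.11, 0.214]
tool_rot: [-0.001, 1.585, 0.003]
ft_force: [-15.6, 5.0, 3.1]
grip_width: 0.007
```

```bash
python3 -m creep '[[0,0.3,1,0,0,0,0],[0,0.3,1,0,0,0,0]]'; python3 -m creep '[[0,0.3,1,0,0,0,0]]'; python3 -m creep '[[0,0.3,1,0,0,0,0]]'; python3 -m creep '[[0,0.3,1,0,0,0,0]]'
```

```text
time: 14.7
position: [0.5868, 0.1107, 0.214]
tool_rot: [-0.001, 1.585, 0.003]
ft_force: [-15.0, 4.8, 3.1]
grip_width: 0.006
time: 14.8
position: [0.5878, 0.1111, 0.214]
tool_rot: [-0.001, 1.585, 0.003]
ft_force: [-15.3, 4.1, 3.2]
grip_width: 0.007
time: 14.9
position: [0.5886, 0.1114, 0.214]
tool_rot: [-0.001, 1.586, 0.003]
ft_force: [-16.2, 4.7, 3.5]
grip_width: 0.008
time: 15.0
position: [0.5892, 0.1116, 0.2139]
tool_rot: [-0.001, 1.587, 0.003]
ft_force: [-18.7, 3.7, 5.4]
grip_width: 0.009
```

```bash
python3 -m creep '[[0,0,-6,0,0,0,0],[0,0,-25,0,0,0,0],[0,0,-30,0,0,0,0],[0,-30,-15,0,0,0,0],[0,-45,0,0,0,0,0]]'
python3 -m creep '[[0,-45,0,0,0,0,0],[0,-45,0,0,0,0,0],[0,-45,0,0,0,0,0],[0,-45,0,0,0,0,0],[0,-35,0,0,0,0,0]]'
python3 -m creep '[[0,-22,0,0,0,0,0],[0,0,0,0,0,0,0]]'
python3 look.py 5
```

```text
time: 15.5
position: [0.5168, 0.0362, 0.2166]
tool_rot: [-0.005, 1.57, 0.006]
ft_force: [1.8, 0.2, 0.2]
grip_width: 0.008
time: 16.0
position: [0.5183, -0.1847, 0.2169]
tool_rot: [0.0, 1.569, -0.003]
ft_force: [0.1, -0.0, -0.1]
grip_width: 0.006
time: 16.2
position: [0.518, -0.2079, 0.2167]
tool_rot: [0.003, 1.569, -0.007]
ft_force: [-0.1, 0.4, -0.6]
grip_width: 0.001
```

View pics/sc5.png

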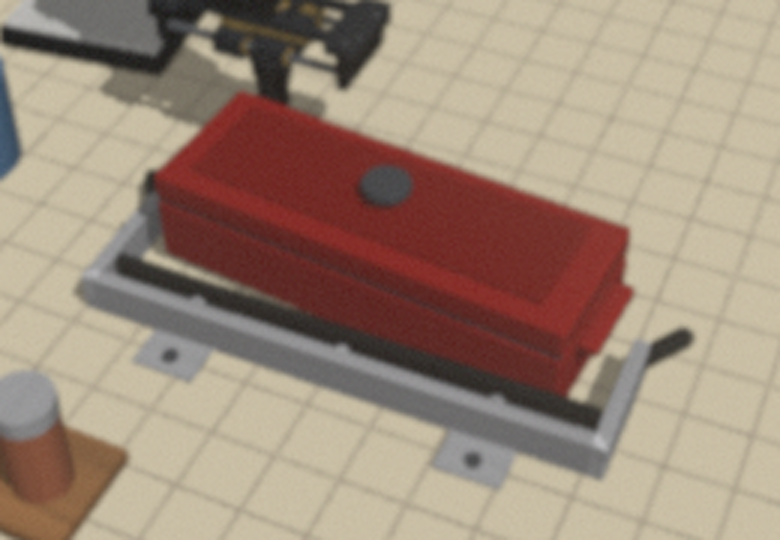

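View pics/si5.png

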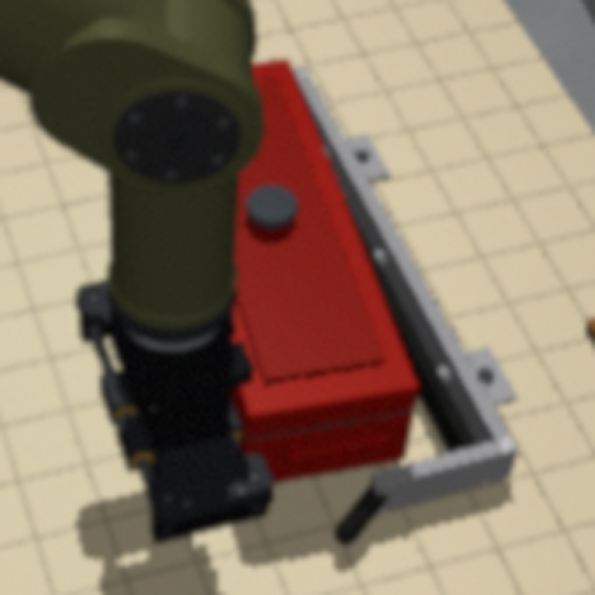

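```bash

python3 loc.py '{"sc":{"fr":[160,182],"fl":[563,340],"nr":[243,93],"nl":[629,230],"bfl":[565,393],"bfr":[168,253],"k":[387,177]},"si":{"fr":[417,391],"bfr":[405,455],"fl":[288,64],"nr":[245,417],"k":[272,200]}}'
```

```text
baker [ 0.6449 -0.043  -0.0923] deg -5.29 res [[-1.1, -3.3], [0.6, -2.1], [-0.1, -1.2], [0.8, -0.5], [-2.5, 8.9], [-0.9, 0.5], [0.3, 1.5], [-0.5, -1.6], [-0.1, 1.9], [-0.1, -2.0], [0.6, -1.0], [-0.4, 0.4]]
rel bay yaw -5.67 FL,FR,centre mm [[-0.6, 164.2], [-34.2, -174.1], [-77.1, 1.0]]
near push L,R world [[0.5995, 0.1168], [0.5709, -0.1919]]
```

```bash
python3 -m creep '[[0,14,10,0,0,0,0],[0,0,14,0,0,0,0],[0,0,10,0,0,0,0],[0,0,3,0,0,0,0],[0,0,2,0,0,0,0]]'; python3 -m creep '[[0,0,1.5,0,0,0,0],[0,0,1.5,0,0,0,0]]'; python3 -m creep '[[0,0,1,0,0,0,0],[0,0,1,0,0,0,0]]'; python3 -m creep '[[0,0,1,0,0,0,0]]'
```

```text
time: 16.8
position: [0.5577, -0.1887, 0.2163]
tool_rot: [-0.001, 1.571, 0.001]
ft_force: [-0.3, 0.4, -0.5]
grip_width: 0.005
time: 17.0
position: [0.5602, -0.1895, 0.2163]
tool_rot: [0.0, 1.571, -0.0]
ft_force: [-0.3, 0.5, -0.6]
grip_width: 0.003
time: 17.2
position: [0.5612, -0.1896, 0.2159]
tool_rot: [0.001, 1.575, -0.0]
ft_force: [-7.3, 0.7, 2.2]
grip_width: 0.004
time: 17.3
position: [0.5616, -0.1897, 0.2156]
tool_rot: [0.001, 1.577, -0.0]
ft_force: [-7.5, 0.2, 3.3]
grip_width: 0.004
```

```bash
python3 -m creep '[[-0.2,-0.2,1,0,0,0,0],[-0.2,-0.2,1,0,0,0,0],[-0.2,-0.2,0.8,0,0,0,0]]'; python3 -m creep '[[-0.1,-0.3,1,0,0,0,0],[0,-0.4,1,0,0,0,0],[0,-0.5,1.3,0,0,0,0]]'; python3 -m creep '[[0,-0.5,1.5,0,0,0,0],[0,-0.5,1.5,0,0,0,0],[0,-0.5,1.5,0,0,0,0],[0,-0.5,1.5,0,0,0,0]]'
```

```text
time: 17.6
position: [0.5628, -0.1901, 0.2155]
tool_rot: [0.003, 1.582, 0.0]
ft_force: [-14.0, 2.7, 4.7]
grip_width: 0.007
time: 17.9
position: [0.5655, -0.1913, 0.2153]
tool_rot: [0.003, 1.584, 0.0]
ft_force: [-14.3, 1.3, 5.1]
grip_width: 0.003
time: 18.3
position: [0.5713, -0.194, 0.2153]
tool_rot: [0.003, 1.584, -0.001]
ft_force: [-14.5, 0.6, 6.5]
grip_width: 0.005
```

```bash
python3 -m creep '[[-0.2,-0.6,1.8,0,0,0,0],[-0.2,-0.6,1.8,0,0,0,0],[0,-0.6,1.8,0,0,0,0],[0,-0.6,1.8,0,0,0,0]]'; python3 -m creep '[[0,-0.6,1.8,0,0,0,0],[0,-0.6,1.8,0,0,0,0],[0,-0.6,1.8,0,0,0,0]]'; python3 -m creep '[[0,-0.5,1.5,0,0,0,0],[0,-0.5,1.5,0,0,0,0]]'; python3 -m creep '[[0,-0.4,1.5,0,0,0,0],[0,-0.3,1,0,0,0,0]]'; python3 -m creep '[[0,-0.4,1,0,0,0,0],[0,-0.3,1,0,0,0,0]]'
```

```text
time: 18.7
position: [0.5785, -0.1971, 0.2155]
tool_rot: [0.003, 1.584, -0.002]
ft_force: [-14.6, -0.7, 3.1]
grip_width: 0.004
time: 19.0
position: [0.5836, -0.1992, 0.2154]
tool_rot: [0.002, 1.585, -0.002]
ft_force: [-17.0, -1.3, 4.9]
grip_width: 0.002
time: 19.2
position: [0.5864, -0.2003, 0.2155]
tool_rot: [0.002, 1.586, -0.002]
ft_force: [-16.1, -1.8, 5.8]
grip_width: 0.003
time: 19.4
position: [0.5888, -0.2013, 0.2154]
tool_rot: [0.001, 1.585, -0.002]
ft_force: [-17.0, -1.9, 5.1]
grip_width: 0.008
time: 19.6
position: [0.5908, -0.2022, 0.2155]
tool_rot: [0.001, 1.585, -0.003]
ft_force: [-15.7, -2.1, 5.3]
grip_width: 0.005
```

```bash
python3 -m creep '[[-0.2,-0.3,1,0,0,0,0]]'; python3 -m creep '[[-0.2,-0.3,1,0,0,0,0]]'; python3 -m creep '[[0,-0.3,1,0,0,0,0]]';  python3 -m creep '[[0,-0.3,0.7,0,0,0,0]]'; python3 -m creep '[[0,-0.3,0.7,0,0,0,0]]'
```

```text
time: 19.7
position: [0.5918, -0.2025, 0.2155]
tool_rot: [0.001, 1.585, -0.003]
ft_force: [-15.5, -3.9, 2.0]
grip_width: 0.011
time: 19.8
position: [0.5927, -0.2028, 0.2156]
tool_rot: [0.001, 1.586, -0.003]
ft_force: [-16.4, -2.1, 2.4]
grip_width: 0.002
time: 19.9
position: [0.5933, -0.2031, 0.2155]
tool_rot: [0.002, 1.587, -0.002]
ft_force: [-19.4, -1.6, 5.9]
grip_width: 0.008
time: 20.0
position: [0.5937, -0.2033, 0.2154]
tool_rot: [0.002, 1.588, -0.002]
ft_force: [-18.7, -0.5, 6.5]
grip_width: 0.01
time: 20.1
position: [0.5942, -0.2035, 0.2155]
tool_rot: [0.002, 1.589, -0.002]
ft_force: [-20.8, -0.9, 6.6]
grip_width: 0.005
```

```bash
python3 -m creep '[[0,0,-6,0,0,0,0],[0,0,-20,0,0,0,0],[0,0,-25,0,0,0,0],[0,30,-15,0,0,0,0],[0,45,0,0,0,0,0]]'
python3 -m creep '[[0,45,0,0,0,0,0],[0,45,0,0,0,0,0],[0,45,0,0,0,0,0],[0,45,0,0,0,0,0],[0,35,0,0,0,0,0]]'
python3 -m creep '[[0,25,0,0,0,0,0],[0,0,0,0,0,0,0]]'
python3 look.py 6
```

```text
time: 20.6
position: [0.5322, -0.1293, 0.2178]
tool_rot: [0.004, 1.571, -0.008]
ft_force: [1.0, -0.2, 0.5]
grip_width: 0.009
time: 21.1
position: [0.534, 0.092, 0.2184]
tool_rot: [-0.001, 1.569, 0.003]
ft_force: [0.8, 0.2, 0.1]
grip_width: 0.006
time: 21.3
position: [0.5338, 0.1188, 0.2184]
tool_rot: [-0.003, 1.569, 0.008]
ft_force: [0.2, -0.0, 0.8]
grip_width: 0.004
```

View pics/sc6.png

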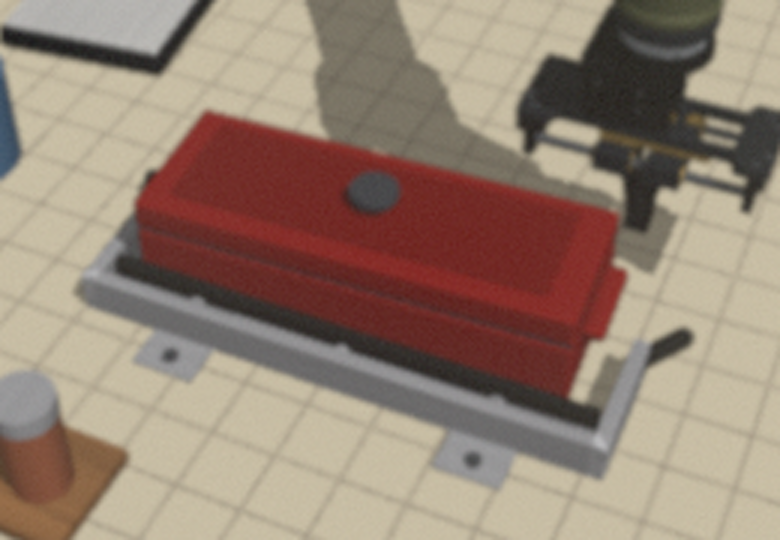

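View pics/si6.png

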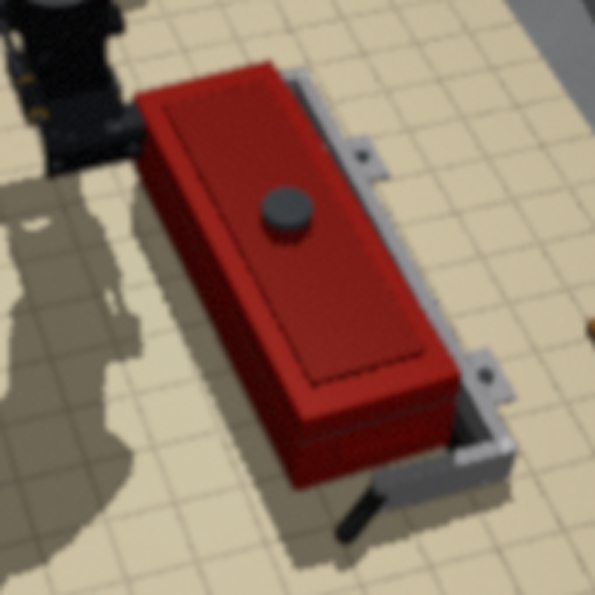

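```bash

python3 loc.py '{"sc":{"fr":[138,208],"fl":[585,325],"nr":[208,112],"nl":[616,215],"k":[374,183]},"si":{"fr":[458,378],"bfr":[448,440],"fl":[271,64],"nr":[302,419],"nl":[136,95],"bnr":[297,488],"k":[287,202]}}'
```

```text
baker [ 0.6564 -0.0471  0.0498] deg 2.85 res [[-0.7, -1.8], [-2.5, -0.5], [-0.3, -0.5], [1.7, -0.6], [0.8, 2.3], [1.2, -2.6], [0.3, 1.5], [0.0, -2.3], [0.5, -0.9], [-0.7, -1.5], [-1.0, 1.3], [0.1, 0.0]]
rel bay yaw 2.47 FL,FR,centre mm [[-13.0, 169.3], [1.6, -170.4], [-65.6, -3.1]]
near push L,R world [[0.5887, 0.1048], [0.6042, -0.2049]]
```

```bash
python3 -m creep '[[1.5,-12,10,0,0,0,0],[1,0,14,0,0,0,0],[0,0,10,0,0,0,0],[0,0,4,0,0,0,0],[0,0,2,0,0,0,0]]'; python3 -m creep '[[0,0,1.5,0,0,0,0],[0,0,1.5,0,0,0,0]]'; python3 -m creep '[[0,0,1,0,0,0,0],[0,0,1,0,0,0,0]]'; python3 -m creep '[[0,0,1,0,0,0,0]]'
```

```text
time: 21.9
position: [0.5747, 0.1008, 0.2152]
tool_rot: [0.001, 1.571, -0.001]
ft_force: [-0.6, -0.4, 0.6]
grip_width: 0.001
time: 22.1
position: [0.5765, 0.1018, 0.2152]
tool_rot: [-0.001, 1.573, -0.0]
ft_force: [-4.7, 0.1, 1.8]
grip_width: 0.002
time: 22.3
position: [0.5773, 0.102, 0.2147]
tool_rot: [-0.002, 1.576, -0.0]
ft_force: [-7.7, -0.5, 2.5]
grip_width: 0.008
time: 22.4
position: [0.5777, 0.1021, 0.2144]
tool_rot: [-0.002, 1.578, -0.0]
ft_force: [-9.4, -1.6, 2.7]
grip_width: 0.007
```

Contact at ≈0.576. Need about 14 mm of travel (to ≈0.591).

```bash
python3 -m creep '[[-0.2,0.2,1,0,0,0,0],[-0.2,0.2,1,0,0,0,0],[-0.2,0.2,0.8,0,0,0,0]]'; python3 -m creep '[[-0.2,0.3,1,0,0,0,0],[-0.2,0.4,1,0,0,0,0],[-0.1,0.5,1.3,0,0,0,0]]'; python3 -m creep '[[0,0.5,1.3,0,0,0,0],[0,0.5,1.3,0,0,0,0],[0,0.5,1.3,0,0,0,0]]'; python3 -m creep '[[0,0.4,1,0,0,0,0],[0,0.4,1,0,0,0,0]]'
```

```text
time: 22.7
position: [0.5792, 0.1027, 0.2143]
tool_rot: [-0.003, 1.582, -0.0]
ft_force: [-13.7, -1.1, 3.5]
grip_width: 0.009
time: 23.0
position: [0.5823, 0.1039, 0.2144]
tool_rot: [-0.003, 1.583, -0.0]
ft_force: [-12.6, -0.1, 2.3]
grip_width: 0.006
time: 23.3
position: [0.5861, 0.1056, 0.2144]
tool_rot: [-0.003, 1.583, -0.0]
ft_force: [-13.0, -1.5, 2.8]
grip_width: 0.006
time: 23.5
position: [0.5881, 0.1065, 0.2145]
tool_rot: [-0.003, 1.583, -0.0]
ft_force: [-13.1, -1.0, 4.1]
grip_width: 0.007
```

```bash
python3 -m creep '[[-0.1,0.3,1,0,0,0,0]]'; python3 -m creep '[[-0.1,0.3,1,0,0,0,0]]'; python3 -m creep '[[0,0.3,1,0,0,0,0]]';  python3 -m creep '[[0,0.2,0.7,0,0,0,0]]'; python3 -m creep '[[0,0.2,0.7,0,0,0,0]]'
```

```text
time: 23.6
position: [0.5891, 0.1068, 0.2144]
tool_rot: [-0.003, 1.583, -0.0]
ft_force: [-13.3, -0.4, 3.2]
grip_width: 0.003
time: 23.7
position: [0.5899, 0.1071, 0.2145]
tool_rot: [-0.002, 1.584, -0.0]
ft_force: [-14.3, -0.5, 3.9]
grip_width: 0.006
time: 23.8
position: [0.5906, 0.1074, 0.2145]
tool_rot: [-0.002, 1.585, -0.001]
ft_force: [-15.8, -0.0, 5.5]
grip_width: 0.005
time: 23.9
position: [0.591, 0.1076, 0.2144]
tool_rot: [-0.002, 1.586, -0.001]
ft_force: [-17.5, -0.9, 6.5]
grip_width: 0.007
time: 24.0
position: [0.5914, 0.1078, 0.2144]
tool_rot: [-0.003, 1.587, -0.001]
ft_force: [-18.7, -0.6, 7.0]
grip_width: 0.004
```

```bash
python3 -m creep '[[0,0,-6,0,0,0,0],[0,0,-20,0,0,0,0],[0,0,-18,0,0,0,0],[0,-30,-10,0,0,0,0],[0,-45,0,0,0,0,0]]'
python3 -m creep '[[0,-45,0,0,0,0,0],[0,-45,0,0,0,0,0],[0,-45,0,0,0,0,0],[0,-45,0,0,0,0,0],[0,-35,0,0,0,0,0]]'
python3 -m creep '[[0,-20,0,0,0,0,0],[0,0,0,0,0,0,0]]'
python3 look.py 7
```

```text
time: 24.5
position: [0.5415, 0.035, 0.2172]
tool_rot: [-0.005, 1.569, 0.007]
ft_force: [1.0, -0.6, -0.1]
grip_width: 0.005
time: 25.0
position: [0.5424, -0.1862, 0.2173]
tool_rot: [0.0, 1.569, -0.003]
ft_force: [0.5, 0.1, 0.2]
grip_width: 0.004
time: 25.2
position: [0.5421, -0.2071, 0.2171]
tool_rot: [0.003, 1.569, -0.007]
ft_force: [-0.1, -1.0, 0.4]
grip_width: 0.007
```

View pics/sc7.png

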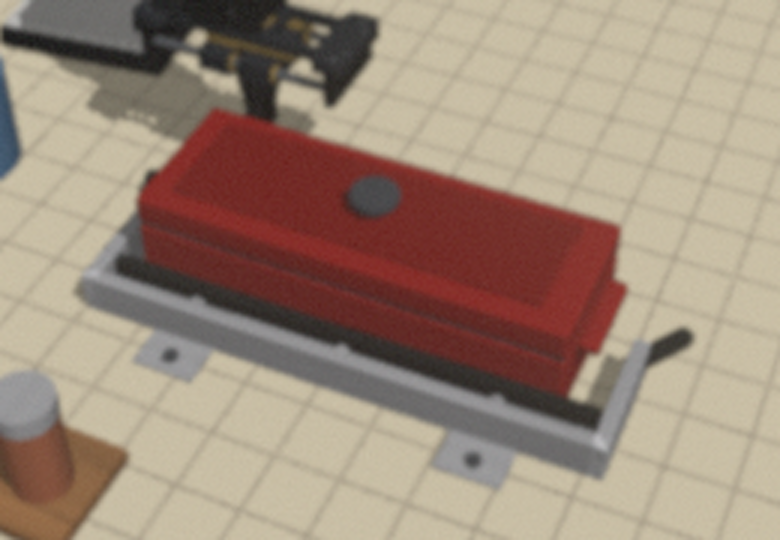

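View pics/si7.png

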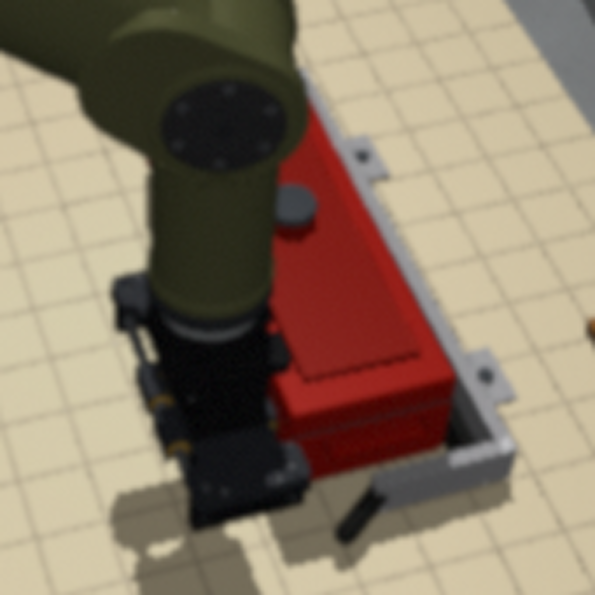

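```bash
python3 loc.py '{"sc":{"fr":[140,205],"fl":[567,340],"nr":[218,110],"nl":[619,228],"k":[374,186]},"si":{"fr":[453,380],"bfr":[445,442],"k":[295,199]}}'; python3 -m creep '[[0,4,14,0,0,0,0],[0.5,0,14,0,0,0,0],[0.5,0,10,0,0,0,0],[0,0,4,0,0,0,0],[0,0,1.5,0,0,0,0]]'; python3 -m creep '[[0,0,1.5,0,0,0,0],[0,0,1.5,0,0,0,0]]'; python3 -m creep '[[0,0,1,0,0,0,0],[0,0,1,0,0,0,0]]'
```

```text
baker [ 0.6618 -0.0453 -0.0124] deg -0.71 res [[-1.0, -2.5], [0.1, -0.3], [-0.7, -0.6], [0.9, 0.4], [0.4, 3.0], [1.0, -2.0], [-0.4, 2.1], [-0.4, -0.1]]
rel bay yaw -1.09 FL,FR,centre mm [[3.0, 167.4], [-3.5, -172.5], [-60.2, -1.4]]
near push L,R world [[0.6037, 0.1104], [0.5999, -0.1996]]
time: 25.8
position: [0.5867, -0.1978, 0.2155]
tool_rot: [-0.001, 1.571, 0.002]
ft_force: [-0.5, 0.7, 0.2]
grip_width: 0.005
time: 26.0
position: [0.5882, -0.1988, 0.2154]
tool_rot: [0.001, 1.573, -0.0]
ft_force: [-4.0, 0.2, 0.8]
grip_width: 0.006
time: 26.2
position: [0.589, -0.1991, 0.2149]
tool_rot: [0.001, 1.577, -0.0]
ft_force: [-10.1, 1.5, 3.5]
grip_width: 0.008
```

```bash
python3 -m creep '[[-0.2,-0.2,0.8,0,0,0,0],[-0.2,-0.2,0.8,0,0,0,0]]'; python3 -m creep '[[-0.1,-0.2,0.7,0,0,0,0],[-0.1,-0.2,0.7,0,0,0,0]]'; python3 -m creep '[[0,-0.3,0.8,0,0,0,0],[0,-0.3,0.8,0,0,0,0]]'; python3 -m creep '[[0,-0.3,0.8,0,0,0,0]]'
```

```text
time: 26.4
position: [0.5896, -0.1994, 0.2148]
tool_rot: [0.002, 1.58, 0.0]
ft_force: [-11.9, 2.2, 4.2]
grip_width: 0.002
time: 26.6
position: [0.5903, -0.1997, 0.2146]
tool_rot: [0.002, 1.583, 0.001]
ft_force: [-13.7, 2.1, 4.6]
grip_width: 0.004
time: 26.8
position: [0.5915, -0.2003, 0.2144]
tool_rot: [0.002, 1.584, 0.001]
ft_force: [-14.8, 2.1, 4.3]
grip_width: 0.008
time: 26.9
position: [0.5922, -0.2006, 0.2144]
tool_rot: [0.002, 1.584, 0.001]
ft_force: [-14.2, 2.1, 4.4]
grip_width: 0.003
```

```bash
python3 -m creep '[[0,-0.3,0.8,0,0,0,0]]';  python3 -m creep '[[0,-0.3,0.8,0,0,0,0]]'; python3 -m creep '[[0,-0.2,0.7,0,0,0,0]]'
```

```text
time: 27.0
position: [0.5929, -0.201, 0.2144]
tool_rot: [0.002, 1.584, 0.001]
ft_force: [-14.7, 2.2, 5.5]
grip_width: -0.001
time: 27.1
position: [0.5934, -0.2012, 0.2142]
tool_rot: [0.002, 1.585, 0.001]
ft_force: [-17.0, 1.8, 5.4]
grip_width: 0.006
time: 27.2
position: [0.5939, -0.2015, 0.2141]
tool_rot: [0.002, 1.586, 0.001]
ft_force: [-17.2, 2.0, 5.0]
grip_width: 0.009
```

```bash
python3 -m creep '[[-0.2,-0.1,0.6,0,0,0,0]]'; python3 -m creep '[[0,0,-4,0,0,0,0],[0,0,-15,0,0,0,0],[0,0,-20,0,0,0,0],[0,0,-25,0,0,0,0],[0,0,-25,0,0,0,0]]'; python3 -m creep '[[0,0,-10,0,0,0,0],[0,0,0,0,0,0,0]]'; python3 look.py 8; python3 - <<'E'
from bench import get_image
import cv2
d=get_image("scene");cv2.imwrite("pics/full8.png",d["img"][:,:,::-1])
d=get_image("side");cv2.imwrite("pics/fulls8.png",d["img"][:,:,::-1])
E
```

```text
time: 27.3
position: [0.5942, -0.2016, 0.2141]
tool_rot: [0.002, 1.587, 0.001]
ft_force: [-17.5, 3.3, 6.2]
grip_width: 0.005
time: 27.8
position: [0.5096, -0.2016, 0.2166]
tool_rot: [-0.0, 1.57, -0.0]
ft_force: [-0.1, 0.2, 0.6]
grip_width: 0.006
time: 28.0
position: [0.4995, -0.2019, 0.2168]
tool_rot: [0.001, 1.57, -0.002]
ft_force: [-0.0, -0.4, 0.8]
grip_width: 0.007
```

View pics/sc8.png

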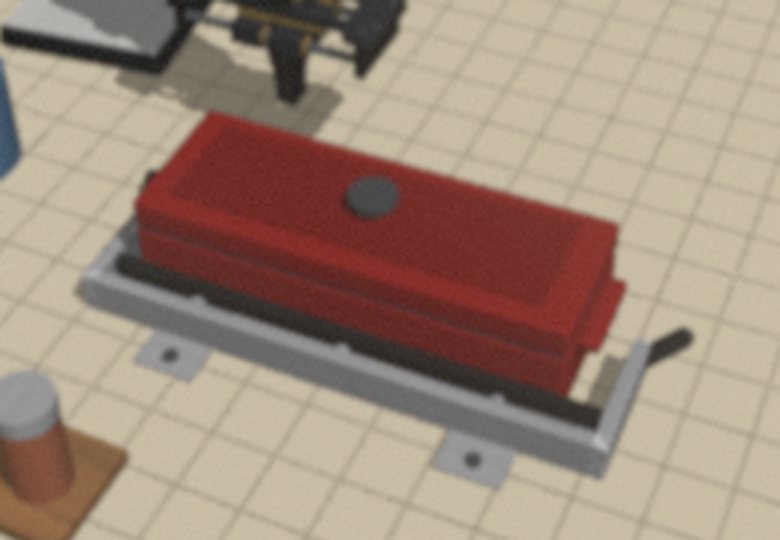

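View pics/fulls8.png

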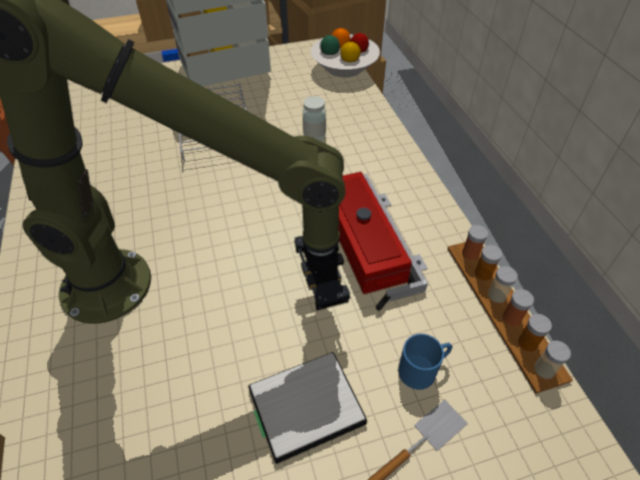

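View pics/si8.png

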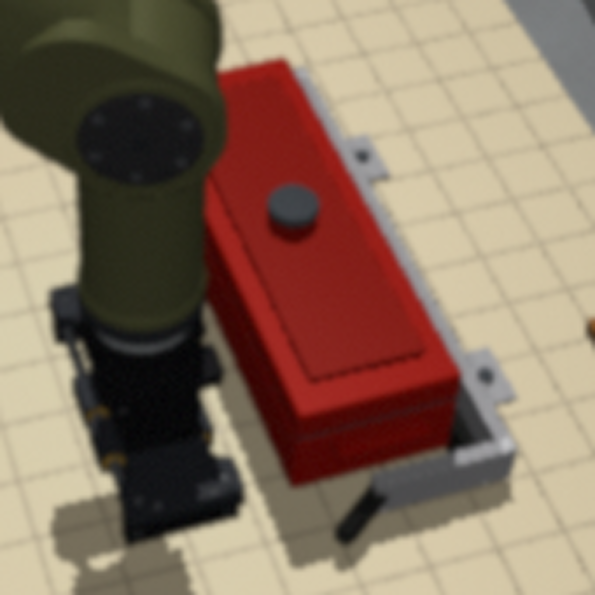

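```bash
python3 loc.py '{"sc":{"fr":[138,207],"fl":[567,339],"nr":[210,111],"nl":[616,226],"k":[372,187]},"si":{"fr":[458,378],"bfr":[450,440],"k":[294,200],"fl":[288,61],"nr":[298,418],"bnr":[294,486]}}'
```

```text
baker [ 0.6623 -0.0473  0.0058] deg 0.33 res [[-1.6, -2.2], [0.1, -1.0], [0.1, -0.4], [0.9, -0.1], [0.2, 2.6], [1.1, -1.5], [-0.3, 2.6], [0.4, 0.2], [0.0, -1.8], [0.7, -1.2], [-1.0, 1.4]]
rel bay yaw -0.05 FL,FR,centre mm [[0.5, 166.5], [0.1, -173.5], [-59.7, -3.4]]
near push L,R world [[0.6014, 0.1073], [0.6032, -0.2027]]
```

```bash
python3 -m creep '[[0,45,10,0,0,0,0],[0,45,10,0,0,0,0],[0,45,10,0,0,0,0],[0,45,5,0,0,0,0],[0,45,0,0,0,0,0]]'; python3 -m creep '[[0,45,0,0,0,0,0],[0,42,0,0,0,0,0],[0.5,0,14,0,0,0,0],[0.5,0,16,0,0,0,0],[0.5,0,12,0,0,0,0]]';  python3 -m creep '[[0,0,5,0,0,0,0],[0,0,2,0,0,0,0],[0,0,1,0,0,0,0]]'
```

```text
time: 28.7
position: [0.5366, 0.026, 0.2167]
tool_rot: [0.0, 1.569, 0.001]
ft_force: [-0.1, 0.1, -0.4]
grip_width: 0.008
time: 29.2
position: [0.5787, 0.1116, 0.2149]
tool_rot: [-0.001, 1.57, 0.002]
ft_force: [0.4, -0.7, -0.4]
grip_width: 0.008
time: 29.5
position: [0.5852, 0.1103, 0.2148]
tool_rot: [0.0, 1.571, -0.0]
ft_force: [-0.0, 0.4, 0.2]
grip_width: 0.006
```

```bash
python3 -m creep '[[0,0,1.5,0,0,0,0],[0,0,1.5,0,0,0,0]]'; python3 -m creep '[[0,0,1,0,0,0,0],[0,0,1,0,0,0,0]]'; python3 -m creep '[[0,0,1,0,0,0,0],[-0.2,0,0.7,0,0,0,0]]'; python3 -m creep '[[-0.2,0.1,0.7,0,0,0,0]]';
```

```text
time: 29.7
position: [0.5877, 0.1105, 0.2149]
tool_rot: [-0.0, 1.572, -0.0]
ft_force: [-3.6, -0.2, 1.1]
grip_width: 0.006
time: 29.9
position: [0.5886, 0.1107, 0.2143]
tool_rot: [-0.001, 1.576, -0.0]
ft_force: [-8.2, -0.2, 3.6]
grip_width: 0.0
time: 30.1
position: [0.5892, 0.1109, 0.214]
tool_rot: [-0.002, 1.58, -0.0]
ft_force: [-10.9, -0.7, 3.7]
grip_width: 0.005
time: 30.2
position: [0.5895, 0.111, 0.2141]
tool_rot: [-0.002, 1.581, -0.0]
ft_force: [-13.4, -1.5, 4.6]
grip_width: 0.008
```

```bash
python3 -m creep '[[-0.2,0.1,0.6,0,0,0,0]]'; python3 -m creep '[[-0.2,0.1,0.6,0,0,0,0]]'; python3 -m creep '[[-0.1,0.2,0.6,0,0,0,0]]'; python3 -m creep '[[-0.1,0.2,0.6,0,0,0,0]]'
```

```text
time: 30.3
position: [0.5898, 0.111, 0.2141]
tool_rot: [-0.002, 1.582, -0.001]
ft_force: [-13.3, -1.9, 5.0]
grip_width: 0.006
time: 30.4
position: [0.5901, 0.1112, 0.2141]
tool_rot: [-0.002, 1.583, -0.001]
ft_force: [-12.8, -0.5, 4.2]
grip_width: 0.006
time: 30.5
position: [0.5905, 0.1113, 0.2141]
tool_rot: [-0.003, 1.584, -0.001]
ft_force: [-15.4, -0.7, 5.7]
grip_width: 0.004
time: 30.6
position: [0.5908, 0.1114, 0.2141]
tool_rot: [-0.003, 1.585, -0.001]
ft_force: [-16.1, -2.0, 6.3]
grip_width: 0.002
```

```bash
python3 -m creep '[[-0.2,0.2,0.6,0,0,0,0]]'; python3 -m creep '[[-0.2,0.2,0.6,0,0,0,0]]'; python3 -m creep '[[-0.1,0.2,0.5,0,0,0,0]]'
```

```text
time: 30.7
position: [0.5912, 0.1116, 0.2141]
tool_rot: [-0.003, 1.585, -0.001]
ft_force: [-16.6, -0.9, 4.1]
grip_width: 0.006
time: 30.8
position: [0.5916, 0.1117, 0.2141]
tool_rot: [-0.003, 1.586, -0.002]
ft_force: [-17.7, -1.4, 5.3]
grip_width: 0.004
time: 30.9
position: [0.5919, 0.1118, 0.2141]
tool_rot: [-0.003, 1.587, -0.002]
ft_force: [-18.8, -2.7, 6.5]
grip_width: 0.007
```

```bash
python3 -m creep '[[0,0,-4,0,0,0,0],[0,0,-15,0,0,0,0],[0,0,-20,0,0,0,0],[0,0,-25,0,0,0,0],[0,0,-25,0,0,0,0]]'; python3 -m creep '[[0,0,-10,0,0,0,0],[0,0,0,0,0,0,0],[0,0,0,0,0,0,0]]'; python3 look.py 9
```

```text
time: 31.4
position: [0.5072, 0.1118, 0.2166]
tool_rot: [0.0, 1.57, 0.0]
ft_force: [-0.6, 0.3, 0.7]
grip_width: 0.006
time: 31.7
position: [0.4989, 0.1118, 0.217]
tool_rot: [0.0, 1.568, 0.0]
ft_force: [0.7, 0.4, 0.8]
grip_width: 0.003
```

View pics/sc9.png

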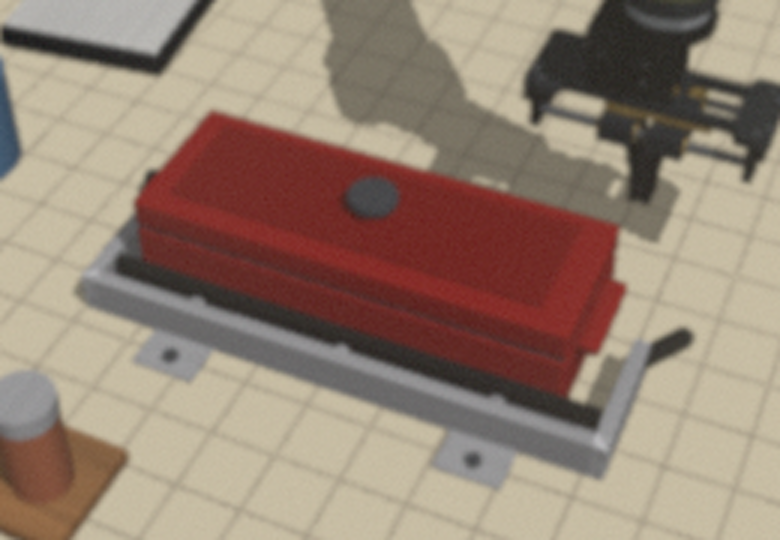

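View pics/si9.png

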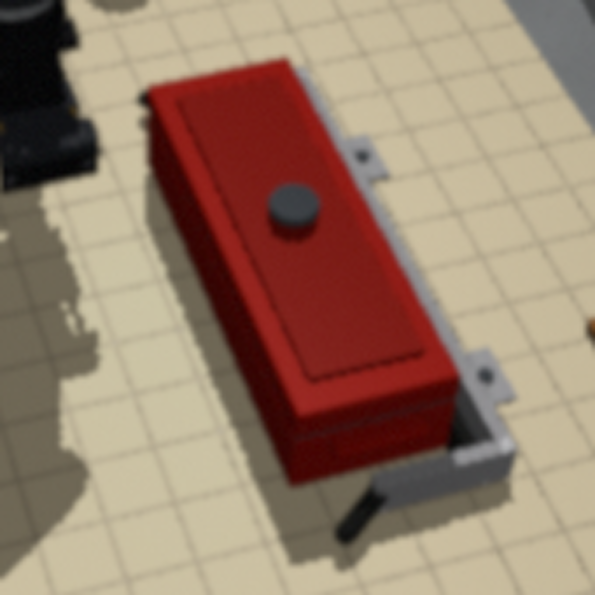

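The baker sits square against the fence: its far edge lies along the pad, with corners at about (138,207) and (567,340) in the scene crop. One last fit, then I hand in.

```bash
python3 loc.py '{"sc":{"fr":[138,207],"fl":[567,340],"nr":[211,111],"nl":[617,227],"k":[372,187]},"si":{"fr":[458,378],"bfr":[450,440],"k":[294,200],"fl":[290,61],"nr":[298,418],"nl":[150,88],"bnr":[294,486]}}'; python3 -c "
from bench import ctrl
print(ctrl.close_job())"
```

```text
baker [ 0.6627 -0.0472  0.0029] deg 0.17 res [[-1.6, -2.3], [-0.1, -1.1], [-0.1, -0.4], [0.6, -0.2], [0.1, 2.7], [1.1, -1.5], [-0.4, 2.6], [0.5, 0.1], [-0.2, -1.8], [0.6, -1.2], [-0.1, -1.2], [-1.1, 1.3]]
rel bay yaw -0.22 FL,FR,centre mm [[1.3, 166.4], [-0.0, -173.6], [-59.4, -3.3]]
near push L,R world [[0.6022, 0.1076], [0.6031, -0.2024]]
the job is handed in; nothing more can be done
None
```

The baker is parked in the bay against the padded fence, and I handed the job in at about 32 s of the 72 s allowed. I walked it in with six alternating pushes on the near side: right, left, right, left, right, left.

- **Swing:** it never turned more than about 10° off square with the bay.
- **Force:** the wrist readings came to about 22 N or less against the 24 N limit. They come only at the end of each move call, so a brief higher peak between them would not show.
- **Final position, from the camera fit:**
  - The left far edge is about 1.3 mm into the padding, and the right far edge is level with its resting face.
  - The baker is 0.2° off square and 3 mm right of the bay's middle. The fit is good to about 2 mm.
- **Pressing on the padding:** I could not see this directly in the images. It is inferred from the push force rising at both ends as each met the fence: about 14.5 to 17.5 N at the right, and 13 to 19 N on the last left push. That suggests about 1 to 2 mm of press.
- **Other checks:**
  - No tipping showed in any picture, and the gripper was clear of the baker when I handed in.
  - The mug, jar, scale and spatula looked unmoved in a picture taken just before the last push.
  - No check failed, and the cameras and force readings agreed within the fit's accuracy.

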